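# Ease the ratchet clamp onto a wooden blank

### The arm

A 6-joint arm with a two-finger parallel gripper is mounted at the origin on the work surface. World frame = base frame: x ahead of the robot, y to its left, z up, the work surface at z = 0. Lengths are in mm, angles in rad, forces in N, time in s.
With the tool pointing down it reaches from about 325 to 775 mm from the base axis. Payload 5.5 kg.
Tool frame: the origin (TCP) lies at the very end of the fingers, on their centre line; the grasp point (between the pads) lies bot.pinch_z behind it (bot.pinch_z is the distance from the TCP to the grasp point, in mm); z points along the fingers, y is the line along which they close (so a half turn about z gives the same grasp; the last joint's range is limited). The gripper opens to 88 mm and grips with 3 to 60 N. Pads are 20 mm wide; open, the fingers measure 115 mm over their backs; the gripper's body (75 mm by 178 mm) begins 61 mm behind the grasp point.
Start: joints at [-1.382, 0.091, 1.231, -0, 1.82, -0.057], TCP at [145.998, -581.98, 222.631] pointing down, gripper open.
Joint ranges: [-2.87, 2.87], [-0.86, 2.18], [0.17, 2.46], [-1.51, 4.65], [0.06, 2.69], [-2.65, 2.65]. Speed limits (rad/s): [2.57, 2.57, 3.01, 3.14, 3.14, 3.14].

### API

Orientations are given as a unit quaternion [w, x, y, z].
In Python, from cell import bot gives the robot as it stands.
- The arm moves only by the tool drive_tool, never from a script. Its argument "rows" is a list of rows, each an object of numbers: "grip": the closure, from 0 (fully open) to 1 (shut); "tx", "ty", "tz": the shift along the world's x, y, z as a fraction of full scale; "roll": the turn about the world's z as a fraction of full scale. A call has exactly 10 rows; each row is the pose to reach, as a shift and turn from the pose commanded when the call began; what a row does not reach only later rows make up. Full scale, the value 1, is 8 cm for a shift and 45 degrees for a turn. A row lasts 1/8 s, in which the tool goes at most 62.5 mm and 10.7 degrees, less where a joint would pass 70% of its speed; a pose out of reach is approached as far as the arm can. A call with a number of a shift or a turn outside -1 to 1 is refused whole. A call with a gripper value outside its range is refused whole. The fingers move at their own pace and stop on an object; the grip force is fixed at half the most. Time passes only in rows, so rows that repeat a pose let the fingers close, or fill a call up. It gives the time, the measured TCP pose, the force, the opening and the grip force at its end, in the units of the state.
- bot.sense(): the state, without advancing time (a new reading comes with each control period).
- bot.read_camera(name): name is "scene" or "top" or "wrist"; returns a dict with "frame" (384x512x3 uint8, red, green, blue), "fx", "fy", "cx", "cy" (pixels), "D" ([k1, k2, p1, p2, k3] as OpenCV has them; the pictures are not rectified), "world_to_cam" (4x4, takes a point from world to camera coordinates). Camera axes: x right, y up, looking along -z (the intrinsics and any distortion apply to the point x, -y, -z); pixel columns grow to the right and rows downward; lengths in mm; the calibration is good to about 2 mm. A picture is of the moment at which its call begins. There is no depth.
- bot.close_job(): hands the job in; it is judged then, once.
The state is a dict: "time": time; "joint_pos": joint angles; "qvel": joint speeds; "tau": joint torques, N m; "eef_pos": TCP position; "tcp_rot": TCP orientation; "contact_force": force on the tool from outside, world axes, zero at the start; "moment": the same for the moment, N m; "opening": opening from 0.0 (shut) to 1.0 (fully open); "grip_force": force on a finger pad.
Only numpy, scipy, OpenCV 4.12 (cv2) and the standard library are available. Lean on these libraries where they do the work, as an engineer would, in place of code of your own. Each camera call takes 0.05 s, during which the arm holds its last target. There are 200 camera calls.

### The job

Lay the wooden block flat in the open bench clamp, lengthwise between the fence and the jaw and centred on them, and let go of it. Then pinch the pawl's tail to the crank grip to lift the pawl off the ratchet wheel and ease the spring-loaded drum back, never letting it run, until the jaw grips the block against the fence, and let go of crank and pawl. Leave the other things on the bench where they lie.

Things in the scene. Friction and masses are not known exactly. Their poses are not given: they have to be found in the camera images.
- clamp: Ratchet clamp bolted to the bench: dark steel bed 120 x 345 x 10 mm (its x -60 to 60, y -275 to 70 mm). Origin on the bench under the drum's upright axis, z up. Along its -y lie the jaw, then the fence (blue blocks). Only the crank's grip and the pawl's tail rise above 95 mm.
- clamp_seat (a point): Point on the bed's top (10 mm above the bench) where the block's underside centre lies once home against the fence, on the jaw's centre line; axes as the clamp's. It is 35 mm from the fence's face, which lies to its -y, is 70 mm wide and 45 mm above the bench. If laid short of the fence, the block is pushed home by the jaw; at the start there are 92 to 107 mm between jaw and fence.
- jaw_face (a point): Centre of the jaw's pressing face, 50 mm wide, top 46 mm above the bench. At drum angle 0 it stands at clamp y = -140 mm; it moves to clamp -y by 18 mm per rad of drum angle.
- drum_axis (a point): Point on the drum's upright axis, 105 mm above the bench. The toothed ratchet wheel round it is fixed to the bed: 100 mm across, 34 to 46 mm above the bench, 16 teeth (one every 0.393 rad).
- grip (a point): Centre (105 mm above the bench) of the crank's grip: upright black post 16 mm across, 83 to 135 mm above the bench, 100 mm out from the drum's axis, going round with the drum. Its x axis points outwards from the drum axis; its y axis is the way it moves as the drum runs back, urged by 3 to 5 N of spring.
- pawl_tail (a point): Centre (105 mm above the bench) of the pawl's tail: upright bare steel post 9 mm across, top 125 mm above the bench, going round with the crank; at rest 26 mm from the grip's centre on its -y side. Pinched to the grip (5 N, up to 20 N while a tooth is loaded), it lifts the pawl. Over both posts: 38 mm at rest, 31 mm as the pawl clears the teeth, 26 mm fully squeezed (a stop).
- drum (a joint): Drum angle, rad: 0 wound up; grows counter-clockwise from above as the spring (about 0.4 N m) runs it back and closes the jaw. Starts at 0.2 to 1.0, held by the pawl; stops near 2.2 on the block. Unheld with the pawl off it runs away (over 2 rad/s) within one tooth. To regrasp part-way, open the fingers a little to drop the pawl, and follow until it has caught and the grip no longer pushes.
- pawl (a joint): Pawl angle to the crank, rad: 0 down in the teeth, 0.16 just clear of them, 0.26 fully lifted. A spring returns it when let go; it may come to rest on a tooth's top at up to 0.17. It drops behind the next tooth that comes by and holds the drum; the drum can be wound the other way freely.
- blank_center (a point): Centre of the block to be clamped: plain pale wood, 55 x 70 x 40 mm (its x, y, z), 0.07 to 0.16 kg, flat on the bench at the start. Its 70 mm length (y) goes along the clamp's y. Gripped across the 55 mm width, the fingers stand clear of fence and jaw.
- slat: Bystander, leave alone: a thin pale wooden offcut 160 x 40 x 12 mm.
- wedge: Bystander, leave alone: a small pale wooden wedge offcut 60 x 34 x 22 mm.
- spray_can: Bystander, leave alone: a grey can 52 mm across, 150 mm tall.
- battery: Bystander, leave alone: a black tool battery 75 x 110 x 60 mm.
- hammer: Bystander, leave alone: a hammer lying down.
- screwdriver: Bystander, leave alone: a screwdriver lying down.
- spanner: Bystander, leave alone: a spanner lying down.
Not all that is in view belongs to the job. What is shaped like the part that bears blank_center but black or orange is not meant.

How it is judged:
By the outcome, as a careful person would: the job done as asked, in the order asked, and still so for the second after the job is handed in, with the robot touching nothing.
It also fails if it takes over 72 s, if anything falls off the work surface, if the arm or the gripper's body presses on something with over 40 N, if the wrist force passes 120 N, or if a joint passes its speed limit or range.

## Working session

There is one attempt and no reset: what is moved stays moved. The work goes in short steps, Python scripts to look and compute and a tool call to move; the robot and the scene stay as the last step left them, time stands still between calls to the robot, and variables do not carry over. Pictures are saved under pics/ and viewed, at most 10 in all, crops included, and the job is handed in when it is done.

Besides the shell and the picture viewer there is one more tool, called after "Call:" by a JSON object that holds its "fn" and its "kwargs", one argument or row to a line. drive_tool: Moves the arm, as the interface text tells. Its arguments: {"type":"object","properties":{"rows":{"type":"array","items":{"type":"object","properties":{"grip":{"type":"number"},"tx":{"type":"number"},"ty":{"type":"number"},"tz":{"type":"number"},"roll":{"type":"number"}}}}},"required":["rows"]}

```bash
mkdir -p pics
cat > h.py <<'E'
import numpy as np, cv2
from cell import bot
def save(name,fn):
    c=bot.read_camera(name); cv2.imwrite('pics/'+fn,cv2.cvtColor(c['frame'],cv2.COLOR_RGB2BGR)); 
    np.savez('pics/'+fn+'.npz',**{k:np.array(v) for k,v in c.items()}); return c
def K(c): return np.array([[c['fx'],0,c['cx']],[0,c['fy'],c['cy']],[0,0,1.]])
def ray(c,uv,z):
    p=cv2.undistortPoints(np.array([[uv]],float),K(c),np.array(c['D'],float))[0,0]
    M=np.array(c['world_to_cam']);R=M[:3,:3];o=-R.T@M[:3,3]
    d=R.T@np.array([p[0],-p[1],-1]); return o+d*(z-o[2])/d[2]
def proj(c,P):
    M=np.array(c['world_to_cam']);q=(M[:3,:3]@np.atleast_2d(P).T).T+M[:3,3]
    q=q*[1,-1,-1]; return cv2.projectPoints(q,np.zeros(3),np.zeros(3),K(c),np.array(c['D'],float))[0][:,0]
E
python3 - <<'E'
from h import *
a=save('top','t0.png');b=save('scene','s0.png')
im=np.hstack([cv2.imread('pics/t0.png'),cv2.imread('pics/s0.png')])
for c in(a,b):
    M=c['world_to_cam'];print(-M[:3,:3].T@M[:3,3],c['fx'],c['D'])
print(bot.pinch_z,bot.sense())
cv2.imwrite('pics/t0b.png',cv2.resize(cv2.imread('pics/t0.png'),(800,600)))
E
```

```text
[ 412.16048986   22.83925896 1394.1151232 ] 460.02564207264595 [0.04843665 0.         0.         0.         0.        ]
[1368.65637706  -92.73611642  887.37840046] 373.85227900733884 [-0.02528213  0.          0.          0.          0.        ]
18.700000000000003 {'time': 0.1, 'joint_pos': array([-1.38168623e+00,  9.17869381e-02,  1.23173540e+00, -2.38750399e-05,
        1.81983627e+00, -5.67320839e-02]), 'qvel': array([ 0.00090118, -0.00111346, -0.00293714,  0.00058564,  0.00252282,
       -0.00072538]), 'tau': array([ 2.10186961e-03, -4.47858524e+01, -4.07569420e+01,  7.00785918e-02,
        2.84921669e-02, -1.23161262e-04]), 'eef_pos': array([ 145.94461547, -581.69975124,  221.63493435]), 'tcp_rot': array([-8.80279339e-04,  9.92454683e-01,  1.22608816e-01, -6.99472774e-05]), 'contact_force': array([ 0.32462615, -0.46858367, -0.42104205]), 'moment': array([0.02585591, 0.06090126, 0.02255322]), 'grip_force': 0.0, 'opening': 1.0006150624328447}
```

View pics/t0b.png

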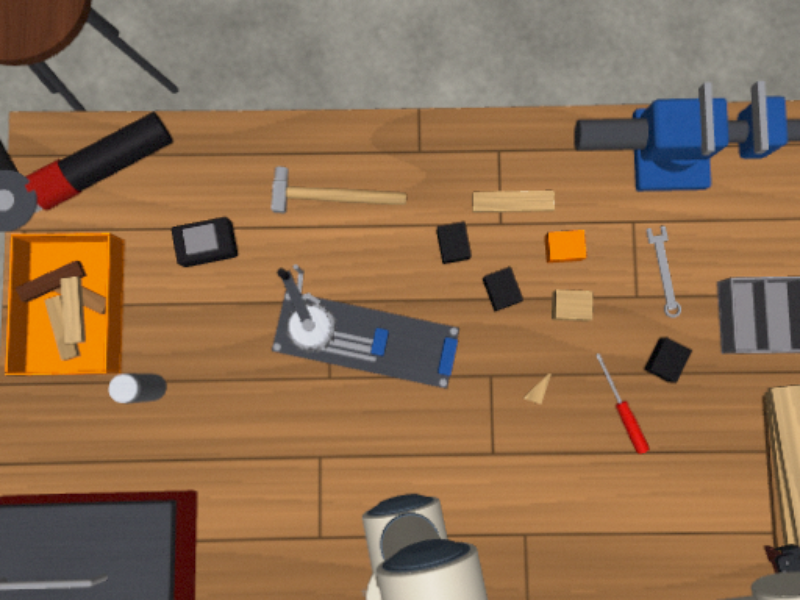

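View pics/s0.png

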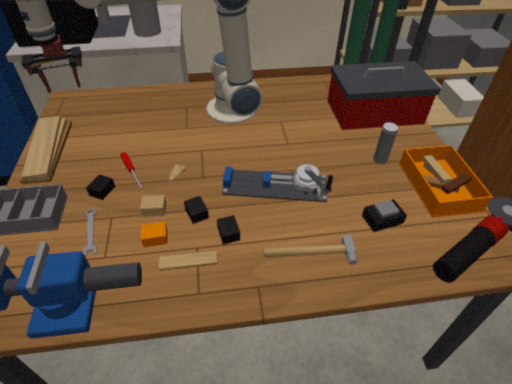

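The top view (800×600) shows the pale block at about (573,305). The clamp's drum is at (309,326), its jaw at (379,342), its fence at (449,356), and the crank points up and left to (287,275). I'll enlarge the crops next.

Run:
```python
from h import *
im=cv2.imread('pics/t0.png')
a=cv2.resize(im[160:260,165:300],None,fx=5.9,fy=5.9,interpolation=cv2.INTER_CUBIC)
b=cv2.resize(im[175:215,345:390],None,fx=5.9,fy=5.9,interpolation=cv2.INTER_CUBIC)
a[-b.shape[0]:,:b.shape[1]]=b
print(a.shape,b.shape);cv2.imwrite('pics/c0.png',a)
```

```text
(590, 796, 3) (236, 266, 3)
```

View pics/c0.png

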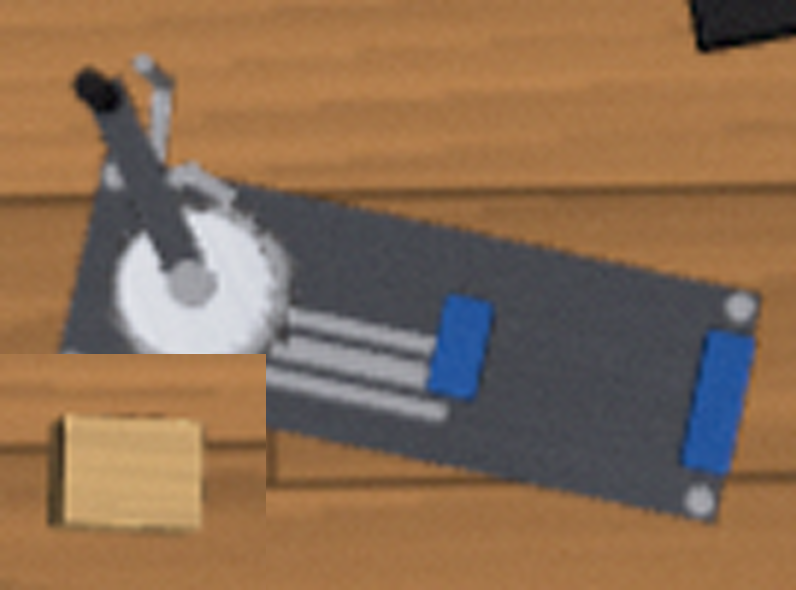

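```bash
cat > fit.py <<'E'
from h import *
from scipy.optimize import least_squares
c=dict(np.load('pics/t0.png.npz'))
cr=lambda x,y:((x+.5)/5.9-.5+165,(y+.5)/5.9-.5+160)
bl=lambda x,y:((x+.5)/5.9-.5+345,(y-354+.5)/5.9-.5+175)
P=[((760,290),(60,-275,10)),((716,521),(-60,-275,10)),
 ((708,332),(35,-250,45)),((683,466),(-35,-250,45)),
 ((493,302),(25,None,46)),((473,400),(-25,None,46)),((193,284),(0,0,80))]
uv=np.array([cr(*p[0]) for p in P])
def R(t): return np.array([[np.cos(t),-np.sin(t)],[np.sin(t),np.cos(t)]])
def f(s):
    W=[]
    for _,l in P:
        y=-140-18*s[3] if l[1] is None else l[1]
        W.append([*(R(s[2])@[l[0],y]+s[:2]),l[2]])
    return (proj(c,W)-uv).ravel()
r=least_squares(f,[480,180,-.2,.5]);s=r.x
print('clamp',s,np.round(r.fun.reshape(-1,2),2))
seat=R(s[2])@[0,-215]+s[:2];print('seat',seat)
g=ray(c,cr(90,82),135);t=ray(c,cr(144,62),125)
for n,p in(('grip',g),('tail',t)):
    l=R(s[2]).T@(p[:2]-s[:2]);print(n,p,l,np.hypot(*l),np.arctan2(l[1],l[0]))
B=np.array([ray(c,bl(*q),40) for q in((66,417),(203,421),(200,529),(64,525))])[:,:2]
print('block',B.mean(0));e=(B[1]+B[2]-B[0]-B[3])/2;w=(B[0]+B[1]-B[2]-B[3])/2
print('long',np.hypot(*e),np.degrees(np.arctan2(e[1],e[0])),'short',np.hypot(*w),np.degrees(np.arctan2(w[1],w[0])))
E
python3 fit.py
```

```text
clamp [ 5.08673693e+02  2.02958185e+02 -2.23650787e-01  1.58636527e-01] [[ 0.5   0.43]
 [-0.08  0.53]
 [ 0.11 -0.95]
 [-0.5  -0.2 ]
 [ 0.12 -0.13]
 [-0.09 -0.03]
 [-0.05  0.35]]
seat [460.98863825  -6.68707588]
grip [600.98023626 243.26978608 135.        ] [81.06682956 59.78036593] 100.72498699429194 0.6354016893832771
tail [611.65725176 219.64676245 125.        ] [96.71729881 39.11375716] 104.32699501103968 0.3843051038676418
block [ 543.76603524 -293.27085721]
long 67.94401957329907 -92.53072867620263 short 54.360496340237 -3.5015953494601737
```

Call:
{"fn": "drive_tool", "kwargs": {
  "rows": [
    {"tx": 0.1,"ty": 0.07,"tz": 0,"roll": 0.1,"grip": 0},
    {"tx": 0.2,"ty": 0.14,"tz": 0,"roll": 0.2,"grip": 0},
    {"tx": 0.3,"ty": 0.21,"tz": 0,"roll": 0.3,"grip": 0},
    {"tx": 0.4,"ty": 0.29,"tz": 0,"roll": 0.4,"grip": 0},
    {"tx": 0.5,"ty": 0.36,"tz": 0,"roll": 0.5,"grip": 0},
    {"tx": 0.6,"ty": 0.43,"tz": 0,"roll": 0.6,"grip": 0},
    {"tx": 0.7,"ty": 0.5,"tz": 0,"roll": 0.7,"grip": 0},
    {"tx": 0.8,"ty": 0.58,"tz": 0,"roll": 0.8,"grip": 0},
    {"tx": 0.9,"ty": 0.65,"tz": 0,"roll": 0.9,"grip": 0},
    {"tx": 1,"ty": 0.72,"tz": 0,"roll": 1,"grip": 0}
  ]
}}

```text
time: 1.35
eef_pos: [226.2, -524.0, 222.0]
tcp_rot: [-0.001, 0.869, 0.494, 0.0]
contact_force: [-0.1, 0.1, -1.1]
opening: 0.997
grip_force: 0.0
```

Call:
{"fn": "drive_tool", "kwargs": {
  "rows": [
    {"tx": 0.1,"ty": 0.07,"tz": 0,"roll": 0.1,"grip": 0},
    {"tx": 0.2,"ty": 0.14,"tz": 0,"roll": 0.2,"grip": 0},
    {"tx": 0.3,"ty": 0.21,"tz": 0,"roll": 0.3,"grip": 0},
    {"tx": 0.4,"ty": 0.29,"tz": 0,"roll": 0.4,"grip": 0},
    {"tx": 0.5,"ty": 0.36,"tz": 0,"roll": 0.5,"grip": 0},
    {"tx": 0.6,"ty": 0.43,"tz": 0,"roll": 0.6,"grip": 0},
    {"tx": 0.7,"ty": 0.5,"tz": 0,"roll": 0.62,"grip": 0},
    {"tx": 0.8,"ty": 0.58,"tz": 0,"roll": 0.62,"grip": 0},
    {"tx": 0.9,"ty": 0.65,"tz": 0,"roll": 0.62,"grip": 0},
    {"tx": 1,"ty": 0.72,"tz": 0,"roll": 0.62,"grip": 0}
  ]
}}

```text
time: 2.6
eef_pos: [306.5, -466.4, 222.6]
tcp_rot: [0.0, 0.726, 0.688, 0.0]
contact_force: [0.1, 0.1, -0.2]
opening: 0.997
grip_force: 0.0
```

Call:
{"fn": "drive_tool", "kwargs": {
  "rows": [
    {"tx": 0.1,"ty": 0.07,"tz": 0,"roll": 0,"grip": 0},
    {"tx": 0.2,"ty": 0.14,"tz": 0,"roll": 0,"grip": 0},
    {"tx": 0.3,"ty": 0.21,"tz": 0,"roll": 0,"grip": 0},
    {"tx": 0.4,"ty": 0.29,"tz": 0,"roll": 0,"grip": 0},
    {"tx": 0.5,"ty": 0.36,"tz": 0,"roll": 0,"grip": 0},
    {"tx": 0.6,"ty": 0.43,"tz": 0,"roll": 0,"grip": 0},
    {"tx": 0.7,"ty": 0.5,"tz": 0,"roll": 0,"grip": 0},
    {"tx": 0.8,"ty": 0.58,"tz": 0,"roll": 0,"grip": 0},
    {"tx": 0.9,"ty": 0.65,"tz": 0,"roll": 0,"grip": 0},
    {"tx": 1,"ty": 0.72,"tz": 0,"roll": 0,"grip": 0}
  ]
}}

```text
time: 3.85
eef_pos: [386.5, -408.8, 222.6]
tcp_rot: [0.0, 0.725, 0.688, -0.0]
contact_force: [0.2, 0.3, -0.6]
opening: 0.999
grip_force: 0.0
```

Call:
{"fn": "drive_tool", "kwargs": {
  "rows": [
    {"tx": 0.1,"ty": 0.07,"tz": 0,"roll": 0,"grip": 0},
    {"tx": 0.2,"ty": 0.14,"tz": 0,"roll": 0,"grip": 0},
    {"tx": 0.3,"ty": 0.21,"tz": 0,"roll": 0,"grip": 0},
    {"tx": 0.4,"ty": 0.29,"tz": 0,"roll": 0,"grip": 0},
    {"tx": 0.5,"ty": 0.36,"tz": 0,"roll": 0,"grip": 0},
    {"tx": 0.6,"ty": 0.43,"tz": 0,"roll": 0,"grip": 0},
    {"tx": 0.7,"ty": 0.5,"tz": 0,"roll": 0,"grip": 0},
    {"tx": 0.8,"ty": 0.58,"tz": 0,"roll": 0,"grip": 0},
    {"tx": 0.9,"ty": 0.65,"tz": 0,"roll": 0,"grip": 0},
    {"tx": 1,"ty": 0.72,"tz": 0,"roll": 0,"grip": 0}
  ]
}}

```text
time: 5.1
eef_pos: [466.5, -351.2, 222.6]
tcp_rot: [0.0, 0.725, 0.688, 0.0]
contact_force: [0.4, 0.3, 0.0]
opening: 1.003
grip_force: 0.0
```

Call:
{"fn": "drive_tool", "kwargs": {
  "rows": [
    {"tx": 0.12,"ty": 0.09,"tz": -0.12,"roll": 0,"grip": 0},
    {"tx": 0.24,"ty": 0.18,"tz": -0.25,"roll": 0,"grip": 0},
    {"tx": 0.36,"ty": 0.27,"tz": -0.37,"roll": 0,"grip": 0},
    {"tx": 0.48,"ty": 0.36,"tz": -0.5,"roll": 0,"grip": 0},
    {"tx": 0.6,"ty": 0.45,"tz": -0.62,"roll": 0,"grip": 0},
    {"tx": 0.72,"ty": 0.54,"tz": -0.75,"roll": 0,"grip": 0},
    {"tx": 0.84,"ty": 0.63,"tz": -0.87,"roll": 0,"grip": 0},
    {"tx": 0.98,"ty": 0.73,"tz": -1,"roll": 0,"grip": 0},
    {"tx": 0.98,"ty": 0.73,"tz": -1,"roll": 0,"grip": 0},
    {"tx": 0.98,"ty": 0.73,"tz": -1,"roll": 0,"grip": 0}
  ]
}}

```text
time: 6.35
eef_pos: [544.4, -293.3, 142.9]
tcp_rot: [0.0, 0.725, 0.688, -0.0]
contact_force: [-0.4, -0.3, 0.3]
opening: 1.0
grip_force: 0.0
```

Run:
```python
from h import *
save('wrist','w1.png');print(bot.sense()['eef_pos'],bot.sense()['tcp_rot'])
```

```text
[ 544.40656843 -293.50242835  143.17403769] [ 3.86147341e-04  7.25558466e-01  6.88160419e-01 -2.07327016e-05]
```

View pics/w1.png

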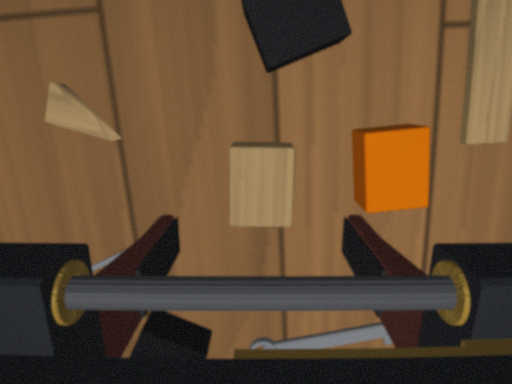

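The wrist picture shows the block between the fingers. Its top face has corners at about (230,150), (295,151), (293,227) and (230,226).

Run:
```python
from h import *
c=dict(np.load('pics/w1.png.npz'))
B=np.array([ray(c,q,40) for q in((230,150),(295,151),(293,227),(230,226))])[:,:2]
print(B,B.mean(0));e=(B[2]+B[3]-B[0]-B[1])/2;w=(B[1]+B[2]-B[0]-B[3])/2
for v in(e,w):print(np.hypot(*v),np.degrees(np.arctan2(v[1],v[0])))
q=bot.sense()['tcp_rot'];print('toolyaw',np.degrees(2*np.arctan2(q[2],q[1]))-90)
```

```text
[[ 522.15639272 -260.37886673]
 [ 575.34220773 -263.97189074]
 [ 571.91501498 -330.37019077]
 [ 517.15481445 -326.58042938]] [ 546.64210747 -295.32534441]
66.43374098265436 -93.63713903620297
54.09909377944619 -3.912555137012832
toolyaw -3.0306599750935703
```

Call:
{"fn": "drive_tool", "kwargs": {
  "rows": [
    {"tx": 0.01,"ty": -0.01,"tz": -0.15,"roll": 0,"grip": 0},
    {"tx": 0.01,"ty": -0.01,"tz": -0.3,"roll": 0,"grip": 0},
    {"tx": 0.01,"ty": -0.01,"tz": -0.45,"roll": 0,"grip": 0},
    {"tx": 0.01,"ty": -0.01,"tz": -0.6,"roll": 0,"grip": 0},
    {"tx": 0.01,"ty": -0.01,"tz": -0.7,"roll": 0,"grip": 0},
    {"tx": 0.01,"ty": -0.01,"tz": -0.76,"roll": 0,"grip": 0},
    {"tx": 0.01,"ty": -0.01,"tz": -0.82,"roll": 0,"grip": 0},
    {"tx": 0.01,"ty": -0.01,"tz": -0.88,"roll": 0,"grip": 0},
    {"tx": 0.01,"ty": -0.01,"tz": -0.94,"roll": 0,"grip": 0},
    {"tx": 0.01,"ty": -0.01,"tz": -1,"roll": 0,"grip": 0}
  ]
}}

```text
time: 7.65
eef_pos: [545.2, -294.1, 62.5]
tcp_rot: [0.0, 0.725, 0.688, 0.0]
contact_force: [0.6, -1.3, 0.4]
opening: 1.005
grip_force: 0.0
```

Call:
{"fn": "drive_tool", "kwargs": {
  "rows": [
    {"tx": 0,"ty": 0,"tz": -0.15,"roll": 0,"grip": 0},
    {"tx": 0,"ty": 0,"tz": -0.3,"roll": 0,"grip": 0},
    {"tx": 0,"ty": 0,"tz": -0.45,"roll": 0,"grip": 0},
    {"tx": 0,"ty": 0,"tz": -0.6,"roll": 0,"grip": 0},
    {"tx": 0,"ty": 0,"tz": -0.69,"roll": 0,"grip": 0},
    {"tx": 0,"ty": 0,"tz": -0.69,"roll": 0,"grip": 0.6},
    {"tx": 0,"ty": 0,"tz": -0.69,"roll": 0,"grip": 0.8},
    {"tx": 0,"ty": 0,"tz": -0.69,"roll": 0,"grip": 0.8},
    {"tx": 0,"ty": 0,"tz": -0.69,"roll": 0,"grip": 0.8},
    {"tx": 0,"ty": 0,"tz": -0.69,"roll": 0,"grip": 0.8}
  ]
}}

```text
time: 8.9
eef_pos: [545.5, -294.2, 8.0]
tcp_rot: [0.0, 0.725, 0.688, 0.0]
contact_force: [0.5, 0.3, 2.1]
opening: 0.621
grip_force: 29.9
```

Call:
{"fn": "drive_tool", "kwargs": {
  "rows": [
    {"tx": 0,"ty": 0,"tz": 0.15,"roll": 0,"grip": 0.8},
    {"tx": 0,"ty": 0,"tz": 0.35,"roll": 0,"grip": 0.8},
    {"tx": 0,"ty": 0,"tz": 0.55,"roll": 0,"grip": 0.8},
    {"tx": 0,"ty": 0.05,"tz": 0.75,"roll": 0,"grip": 0.8},
    {"tx": 0,"ty": 0.15,"tz": 0.9,"roll": 0,"grip": 0.8},
    {"tx": 0,"ty": 0.26,"tz": 1,"roll": 0,"grip": 0.8},
    {"tx": 0,"ty": 0.37,"tz": 1,"roll": 0,"grip": 0.8},
    {"tx": 0,"ty": 0.48,"tz": 1,"roll": 0,"grip": 0.8},
    {"tx": 0,"ty": 0.59,"tz": 1,"roll": 0,"grip": 0.8},
    {"tx": 0,"ty": 0.7,"tz": 1,"roll": 0,"grip": 0.8}
  ]
}}

```text
time: 10.15
eef_pos: [545.0, -237.2, 86.9]
tcp_rot: [-0.0, 0.725, 0.688, -0.0]
contact_force: [-1.0, -0.7, -1.1]
opening: 0.626
grip_force: 29.9
```

Call:
{"fn": "drive_tool", "kwargs": {
  "rows": [
    {"tx": -0.05,"ty": 0.1,"tz": 0,"roll": 0,"grip": 0.8},
    {"tx": -0.1,"ty": 0.2,"tz": 0,"roll": 0,"grip": 0.8},
    {"tx": -0.15,"ty": 0.3,"tz": 0,"roll": 0,"grip": 0.8},
    {"tx": -0.2,"ty": 0.4,"tz": 0,"roll": 0,"grip": 0.8},
    {"tx": -0.25,"ty": 0.5,"tz": 0,"roll": 0,"grip": 0.8},
    {"tx": -0.3,"ty": 0.6,"tz": 0,"roll": 0,"grip": 0.8},
    {"tx": -0.35,"ty": 0.7,"tz": 0,"roll": 0,"grip": 0.8},
    {"tx": -0.4,"ty": 0.8,"tz": 0,"roll": 0,"grip": 0.8},
    {"tx": -0.45,"ty": 0.9,"tz": 0,"roll": 0,"grip": 0.8},
    {"tx": -0.5,"ty": 1,"tz": 0,"roll": 0,"grip": 0.8}
  ]
}}

```text
time: 11.4
eef_pos: [504.9, -157.4, 87.4]
tcp_rot: [0.0, 0.725, 0.688, 0.0]
contact_force: [-0.8, 0.3, -1.8]
opening: 0.623
grip_force: 29.9
```

Call:
{"fn": "drive_tool", "kwargs": {
  "rows": [
    {"tx": -0.05,"ty": 0.1,"tz": 0.02,"roll": -0.02,"grip": 0.8},
    {"tx": -0.11,"ty": 0.2,"tz": 0.04,"roll": -0.04,"grip": 0.8},
    {"tx": -0.16,"ty": 0.3,"tz": 0.06,"roll": -0.07,"grip": 0.8},
    {"tx": -0.22,"ty": 0.4,"tz": 0.08,"roll": -0.09,"grip": 0.8},
    {"tx": -0.27,"ty": 0.5,"tz": 0.1,"roll": -0.11,"grip": 0.8},
    {"tx": -0.33,"ty": 0.6,"tz": 0.12,"roll": -0.13,"grip": 0.8},
    {"tx": -0.38,"ty": 0.7,"tz": 0.14,"roll": -0.16,"grip": 0.8},
    {"tx": -0.44,"ty": 0.8,"tz": 0.15,"roll": -0.18,"grip": 0.8},
    {"tx": -0.49,"ty": 0.9,"tz": 0.15,"roll": -0.2,"grip": 0.8},
    {"tx": -0.54,"ty": 1,"tz": 0.15,"roll": -0.218,"grip": 0.8}
  ]
}}

```text
time: 12.65
eef_pos: [461.7, -77.5, 99.4]
tcp_rot: [0.0, 0.782, 0.623, -0.0]
contact_force: [1.2, 0.1, -0.5]
opening: 0.631
grip_force: 29.9
```

Call:
{"fn": "drive_tool", "kwargs": {
  "rows": [
    {"tx": 0,"ty": 0.1,"tz": 0,"roll": 0,"grip": 0.8},
    {"tx": 0,"ty": 0.22,"tz": 0,"roll": 0,"grip": 0.8},
    {"tx": 0,"ty": 0.36,"tz": 0,"roll": 0,"grip": 0.8},
    {"tx": 0,"ty": 0.5,"tz": 0,"roll": 0,"grip": 0.8},
    {"tx": 0,"ty": 0.64,"tz": 0,"roll": 0,"grip": 0.8},
    {"tx": 0,"ty": 0.78,"tz": 0,"roll": 0,"grip": 0.8},
    {"tx": 0,"ty": 0.9,"tz": 0,"roll": 0,"grip": 0.8},
    {"tx": 0,"ty": 0.97,"tz": 0,"roll": 0,"grip": 0.8},
    {"tx": 0,"ty": 0.97,"tz": 0,"roll": 0,"grip": 0.8},
    {"tx": 0,"ty": 0.97,"tz": 0,"roll": 0,"grip": 0.8}
  ]
}}

```text
time: 13.9
eef_pos: [462.0, -0.6, 99.4]
tcp_rot: [0.0, 0.782, 0.624, -0.0]
contact_force: [0.9, 0.0, -1.5]
opening: 0.624
grip_force: 29.9
```

Run:
```python
from h import *
save('wrist','w2.png');s=bot.sense();q=s['tcp_rot'];print(s['eef_pos'],np.degrees(2*np.arctan2(q[2],q[1]))-90)
cv2.imwrite('pics/w2b.png',cv2.resize(cv2.imread('pics/w2.png'),(800,600),interpolation=cv2.INTER_CUBIC))
```

```text
[462.00919513  -0.63648855  99.41953461] -12.84646201760556
```

View pics/w2b.png

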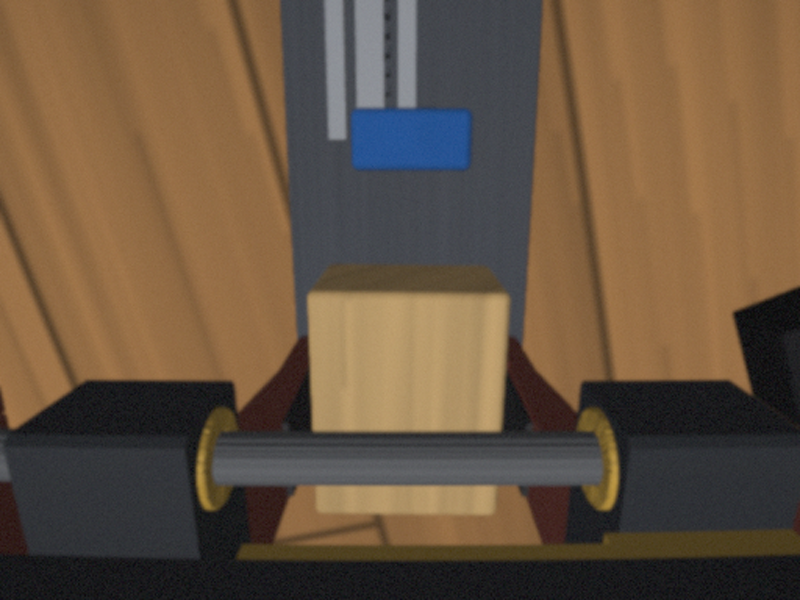

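The block is squarely held above the bed, with the jaw's near top corners at (353,168) and (470,168) and the bed edges at x=297 and 527 on row 300. I'll check the centring numerically.

Run:
```python
from h import *
c=dict(np.load('pics/w2.png.npz'));t=-.2237
u=np.array([np.cos(t),np.sin(t)]);v=np.array([-u[1],u[0]]);o=np.array([461,-6.7])+215*v  # clamp origin by top fit
f=lambda x,y,z:(lambda p:np.round([(p[:2]-o)@u,(p[:2]-o)@v],1))(ray(c,((x+.5)*.64-.5,(y+.5)*.64-.5),z))
print('jaw',f(353,168,46),f(470,168,46));print('bed',f(297,300,10),f(527,300,10),f(285,80,10),f(541,80,10))
print('blk',f(308,292,131.4),f(508,292,131.4),f(316,265,91.4),f(494,265,91.4))
print('tcp',(np.array([462,-.6])-o)@u)
```

```text
jaw [ -22.  -142.4] [  26.4 -142.4]
bed [ -56.3 -208.8] [  62.2 -208.8] [ -56.5 -102.6] [  62.8 -102.5]
blk [ -25.8 -173.5] [  27.2 -173.5] [ -30.7 -174.2] [  30.1 -174.2]
tcp -0.37813422235322564
```

Call:
{"fn": "drive_tool", "kwargs": {
  "rows": [
    {"tx": 0.024,"ty": -0.005,"tz": -0.1,"roll": 0,"grip": 0.8},
    {"tx": 0.024,"ty": -0.005,"tz": -0.25,"roll": 0,"grip": 0.8},
    {"tx": 0.024,"ty": -0.005,"tz": -0.4,"roll": 0,"grip": 0.8},
    {"tx": 0.024,"ty": -0.005,"tz": -0.55,"roll": 0,"grip": 0.8},
    {"tx": 0.024,"ty": -0.005,"tz": -0.7,"roll": 0,"grip": 0.8},
    {"tx": 0.024,"ty": -0.005,"tz": -0.8,"roll": 0,"grip": 0.8},
    {"tx": 0.024,"ty": -0.005,"tz": -0.88,"roll": 0,"grip": 0.8},
    {"tx": 0.024,"ty": -0.005,"tz": -0.94,"roll": 0,"grip": 0.8},
    {"tx": 0.024,"ty": -0.005,"tz": -0.98,"roll": 0,"grip": 0.8},
    {"tx": 0.024,"ty": -0.005,"tz": -1,"roll": 0,"grip": 0.8}
  ]
}}

```text
time: 15.2
eef_pos: [464.0, -0.8, 19.4]
tcp_rot: [0.0, 0.782, 0.624, 0.0]
contact_force: [-0.2, 0.1, -2.4]
opening: 0.626
grip_force: 29.9
```

Call:
{"fn": "drive_tool", "kwargs": {
  "rows": [
    {"tx": 0,"ty": 0,"tz": -0.008,"roll": 0,"grip": 0.8},
    {"tx": 0,"ty": 0,"tz": -0.016,"roll": 0,"grip": 0.8},
    {"tx": 0,"ty": 0,"tz": -0.016,"roll": 0,"grip": 0.3},
    {"tx": 0,"ty": 0,"tz": -0.016,"roll": 0,"grip": 0.1},
    {"tx": 0,"ty": 0,"tz": -0.016,"roll": 0,"grip": 0.05},
    {"tx": 0,"ty": 0,"tz": -0.016,"roll": 0,"grip": 0.05},
    {"tx": 0,"ty": 0,"tz": 0.1,"roll": 0,"grip": 0.05},
    {"tx": 0,"ty": 0,"tz": 0.3,"roll": 0,"grip": 0.05},
    {"tx": 0,"ty": 0,"tz": 0.5,"roll": 0,"grip": 0.05},
    {"tx": 0,"ty": 0,"tz": 0.75,"roll": 0,"grip": 0.05}
  ]
}}

```text
time: 16.45
eef_pos: [464.1, -0.8, 81.1]
tcp_rot: [0.0, 0.782, 0.624, 0.0]
contact_force: [-0.3, -0.6, 0.3]
opening: 0.95
grip_force: 0.0
```

Call:
{"fn": "drive_tool", "kwargs": {
  "rows": [
    {"tx": 0.0,"ty": 0.0,"tz": 0.2,"roll": 0,"grip": 0.1},
    {"tx": 0.06,"ty": 0.1,"tz": 0.4,"roll": -0.04,"grip": 0.1},
    {"tx": 0.12,"ty": 0.2,"tz": 0.6,"roll": -0.08,"grip": 0.1},
    {"tx": 0.18,"ty": 0.3,"tz": 0.8,"roll": -0.12,"grip": 0.1},
    {"tx": 0.24,"ty": 0.4,"tz": 1,"roll": -0.16,"grip": 0.1},
    {"tx": 0.31,"ty": 0.52,"tz": 1,"roll": -0.2,"grip": 0.1},
    {"tx": 0.38,"ty": 0.64,"tz": 1,"roll": -0.25,"grip": 0.1},
    {"tx": 0.45,"ty": 0.76,"tz": 1,"roll": -0.3,"grip": 0.1},
    {"tx": 0.52,"ty": 0.88,"tz": 1,"roll": -0.35,"grip": 0.1},
    {"tx": 0.58,"ty": 0.98,"tz": 1,"roll": -0.4,"grip": 0.1}
  ]
}}

```text
time: 17.7
eef_pos: [510.6, 78.0, 160.2]
tcp_rot: [0.0, 0.87, 0.493, 0.0]
contact_force: [-0.5, -0.4, 0.7]
opening: 0.901
grip_force: 0.0
```

Call:
{"fn": "drive_tool", "kwargs": {
  "rows": [
    {"tx": 0.06,"ty": 0.1,"tz": 0.04,"roll": -0.04,"grip": 0.1},
    {"tx": 0.12,"ty": 0.2,"tz": 0.08,"roll": -0.08,"grip": 0.1},
    {"tx": 0.18,"ty": 0.3,"tz": 0.12,"roll": -0.12,"grip": 0.1},
    {"tx": 0.24,"ty": 0.4,"tz": 0.16,"roll": -0.16,"grip": 0.1},
    {"tx": 0.3,"ty": 0.5,"tz": 0.2,"roll": -0.2,"grip": 0.1},
    {"tx": 0.36,"ty": 0.6,"tz": 0.2,"roll": -0.24,"grip": 0.1},
    {"tx": 0.42,"ty": 0.7,"tz": 0.2,"roll": -0.28,"grip": 0.1},
    {"tx": 0.48,"ty": 0.8,"tz": 0.2,"roll": -0.32,"grip": 0.1},
    {"tx": 0.54,"ty": 0.9,"tz": 0.2,"roll": -0.36,"grip": 0.1},
    {"tx": 0.59,"ty": 0.98,"tz": 0.2,"roll": -0.4,"grip": 0.1}
  ]
}}

```text
time: 18.95
eef_pos: [557.7, 156.3, 176.2]
tcp_rot: [0.0, 0.936, 0.351, 0.0]
contact_force: [-0.1, 0.4, -0.3]
opening: 0.906
grip_force: 0.0
```

Call:
{"fn": "drive_tool", "kwargs": {
  "rows": [
    {"tx": 0.07,"ty": 0.12,"tz": 0,"roll": -0.04,"grip": 0.2},
    {"tx": 0.14,"ty": 0.24,"tz": 0,"roll": -0.08,"grip": 0.2},
    {"tx": 0.21,"ty": 0.36,"tz": 0,"roll": -0.12,"grip": 0.2},
    {"tx": 0.28,"ty": 0.48,"tz": 0,"roll": -0.16,"grip": 0.2},
    {"tx": 0.36,"ty": 0.62,"tz": 0,"roll": -0.21,"grip": 0.2},
    {"tx": 0.44,"ty": 0.75,"tz": 0,"roll": -0.26,"grip": 0.2},
    {"tx": 0.52,"ty": 0.88,"tz": 0,"roll": -0.32,"grip": 0.2},
    {"tx": 0.587,"ty": 0.995,"tz": 0,"roll": -0.374,"grip": 0.2},
    {"tx": 0.587,"ty": 0.995,"tz": 0,"roll": -0.374,"grip": 0.2},
    {"tx": 0.587,"ty": 0.995,"tz": 0,"roll": -0.374,"grip": 0.2}
  ]
}}

```text
time: 20.2
eef_pos: [604.4, 235.3, 175.7]
tcp_rot: [0.0, 0.977, 0.211, -0.0]
contact_force: [0.6, -0.6, 0.2]
opening: 0.798
grip_force: 0.0
```

Run:
```python
from h import *
save('wrist','w3.png');save('top','t3.png');s=bot.sense();q=s['tcp_rot'];print(s['eef_pos'],np.degrees(2*np.arctan2(q[2],q[1]))-90,s['joint_pos'])
a=cv2.imread('pics/w3.png');b=cv2.imread('pics/t3.png')[150:260,165:305]
b=cv2.resize(b,None,fx=2.05,fy=2.05,interpolation=cv2.INTER_CUBIC)
a=np.vstack([a,np.zeros((216,512,3),np.uint8)])
a[384:384+216,:287]=b[:216];cv2.imwrite('pics/w3b.png',a)
```

```text
[604.39101147 235.23384401 175.71246854] -65.64760559426871 [ 3.18777213e-01  2.18582668e-01  1.17315110e+00 -1.07410493e-04
  1.74974632e+00  1.46452495e+00]
```

View pics/w3b.png

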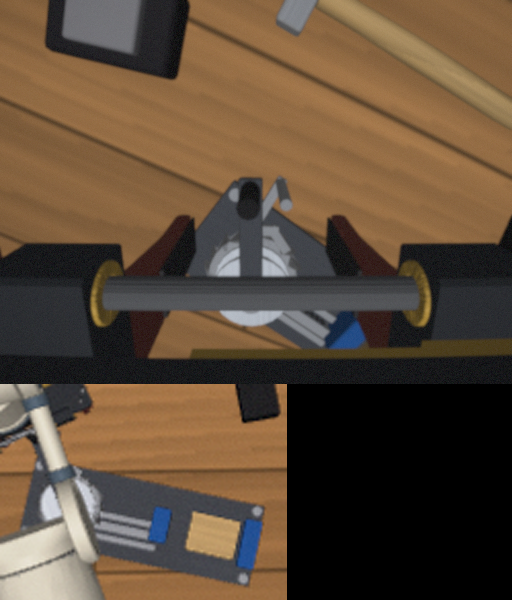

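The block lies centred and just short of the fence. In the wrist view the grip's top is at about (249,203) and the tail's top at (286,205).

Run:
```python
from h import *
c=dict(np.load('pics/w3.png.npz'))
M=c['world_to_cam'];print('cam',-M[:3,:3].T@M[:3,3])
t=np.radians(-65.65);yt=np.array([np.cos(t),np.sin(t)]);xt=np.array([yt[1],-yt[0]])
g=ray(c,(249,203),135)[:2];l=ray(c,(286,205),125)[:2];T=np.array([604.4,235.2])
for p in(g,l,ray(c,(249,184),83)[:2]):print(p,(p-T)@yt,(p-T)@xt)
print(np.linalg.norm(l-g))
for p in((601,243.3,135),(601,243.3,83),(611.7,219.6,125),(611.7,219.6,90),(*T,115)):print(proj(c,p))
```

```text
cam [667.1574445  263.82992716 337.57969587]
[606.80212216 244.73671487] -7.697947190769894 -6.120517163874059
[613.01991184 220.06656092] 17.34129806298519 -1.613455903235839
[606.00456833 246.35190892] -9.49829880524575 -6.059870612833099
25.441647039546048
[[247.42310899 211.53583125]]
[[249.93548683 190.9449264 ]]
[[285.78394285 206.93456671]]
[[282.46373615 193.3180868 ]]
[[260.74953202 202.9026624 ]]
```

Call:
{"fn": "drive_tool", "kwargs": {
  "rows": [
    {"tx": 0.026,"ty": 0.01,"tz": -0.05,"roll": 0,"grip": 0.2},
    {"tx": 0.026,"ty": 0.01,"tz": -0.15,"roll": 0,"grip": 0.2},
    {"tx": 0.026,"ty": 0.01,"tz": -0.27,"roll": 0,"grip": 0.2},
    {"tx": 0.026,"ty": 0.01,"tz": -0.39,"roll": 0,"grip": 0.2},
    {"tx": 0.026,"ty": 0.01,"tz": -0.51,"roll": 0,"grip": 0.2},
    {"tx": 0.026,"ty": 0.01,"tz": -0.63,"roll": 0,"grip": 0.2},
    {"tx": 0.026,"ty": 0.01,"tz": -0.75,"roll": 0,"grip": 0.2},
    {"tx": 0.026,"ty": 0.01,"tz": -0.87,"roll": 0,"grip": 0.2},
    {"tx": 0.026,"ty": 0.01,"tz": -0.95,"roll": 0,"grip": 0.2},
    {"tx": 0.026,"ty": 0.01,"tz": -1,"roll": 0,"grip": 0.2}
  ]
}}

```text
time: 21.55
eef_pos: [606.5, 236.4, 94.9]
tcp_rot: [0.0, 0.978, 0.211, -0.0]
contact_force: [0.6, 0.0, 0.4]
opening: 0.8
grip_force: 0.0
```

Call:
{"fn": "drive_tool", "kwargs": {
  "rows": [
    {"tx": 0,"ty": 0,"tz": 0,"roll": 0,"grip": 0.4},
    {"tx": 0,"ty": 0,"tz": 0,"roll": 0,"grip": 0.5},
    {"tx": 0,"ty": 0,"tz": 0,"roll": 0,"grip": 0.56},
    {"tx": 0,"ty": 0,"tz": 0,"roll": 0,"grip": 0.6},
    {"tx": 0,"ty": 0,"tz": 0,"roll": 0,"grip": 0.64},
    {"tx": 0,"ty": 0,"tz": 0,"roll": 0,"grip": 0.68},
    {"tx": 0,"ty": 0,"tz": 0,"roll": 0,"grip": 0.72},
    {"tx": 0,"ty": 0,"tz": 0,"roll": 0,"grip": 0.8},
    {"tx": 0,"ty": 0,"tz": 0,"roll": 0,"grip": 0.8},
    {"tx": 0,"ty": 0,"tz": 0,"roll": 0,"grip": 0.8}
  ]
}}

```text
time: 22.8
eef_pos: [606.8, 238.1, 96.0]
tcp_rot: [-0.001, 0.977, 0.211, 0.001]
contact_force: [3.1, 5.4, -0.0]
opening: 0.275
grip_force: 30.0
```

```bash
cat > arc.py <<'E'
import numpy as np,sys
from h import *
C=np.array([510.6,202.5]);s=bot.sense();p0=np.array([606.5,236.]);q=s['tcp_rot']
print(np.round(s['eef_pos'],1),np.degrees(2*np.arctan2(q[2],q[1]))-90,s['opening'],s['grip_force'],np.round(s['contact_force'],1),np.round(s['joint_pos'],2))
r=p0-C
f=lambda a:C+np.array([[np.cos(a),-np.sin(a)],[np.sin(a),np.cos(a)]])@r
D=np.radians(18)
for k in range(8):print(k,[list(np.round((f((k+j/10)*D)-f(k*D))/80,3)) for j in range(1,11)])
E
python3 arc.py
```

```text
[606.8 238.1  96. ] -65.58493414516886 0.27509835005790806 30.01056969165802 [ 3.1  5.4 -0. ] [0.32 0.24 1.29 0.   1.61 1.47]
0 [[np.float64(-0.014), np.float64(0.037)], [np.float64(-0.029), np.float64(0.074)], [np.float64(-0.045), np.float64(0.111)], [np.float64(-0.062), np.float64(0.147)], [np.float64(-0.08), np.float64(0.182)], [np.float64(-0.1), np.float64(0.217)], [np.float64(-0.12), np.float64(0.251)], [np.float64(-0.142), np.float64(0.285)], [np.float64(-0.164), np.float64(0.318)], [np.float64(-0.188), np.float64(0.35)]]
1 [[np.float64(-0.025), np.float64(0.031)], [np.float64(-0.05), np.float64(0.062)], [np.float64(-0.077), np.float64(0.092)], [np.float64(-0.104), np.float64(0.121)], [np.float64(-0.133), np.float64(0.149)], [np.float64(-0.162), np.float64(0.176)], [np.float64(-0.192), np.float64(0.202)], [np.float64(-0.223), np.float64(0.227)], [np.float64(-0.255), np.float64(0.251)], [np.float64(-0.287), np.float64(0.275)]]
2 [[np.float64(-0.033), np.float64(0.022)], [np.float64(-0.067), np.float64(0.043)], [np.float64(-0.101), np.float64(0.063)], [np.float64(-0.136), np.floa
[... 1646 characters left out ...]
-0.121), np.float64(-0.104)], [np.float64(-0.149), np.float64(-0.133)], [np.float64(-0.176), np.float64(-0.162)], [np.float64(-0.202), np.float64(-0.192)], [np.float64(-0.227), np.float64(-0.223)], [np.float64(-0.251), np.float64(-0.255)], [np.float64(-0.275), np.float64(-0.287)]]
7 [[np.float64(-0.022), np.float64(-0.033)], [np.float64(-0.043), np.float64(-0.067)], [np.float64(-0.063), np.float64(-0.101)], [np.float64(-0.082), np.float64(-0.136)], [np.float64(-0.1), np.float64(-0.172)], [np.float64(-0.117), np.float64(-0.208)], [np.float64(-0.133), np.float64(-0.245)], [np.float64(-0.147), np.float64(-0.282)], [np.float64(-0.16), np.float64(-0.32)], [np.float64(-0.173), np.float64(-0.358)]]
```

Call:
{"fn": "drive_tool", "kwargs": {
  "rows": [
    {"tx": -0.014,"ty": 0.037,"tz": 0,"roll": 0.04,"grip": 0.8},
    {"tx": -0.029,"ty": 0.074,"tz": 0,"roll": 0.08,"grip": 0.8},
    {"tx": -0.045,"ty": 0.111,"tz": 0,"roll": 0.12,"grip": 0.8},
    {"tx": -0.062,"ty": 0.147,"tz": 0,"roll": 0.16,"grip": 0.8},
    {"tx": -0.08,"ty": 0.182,"tz": 0,"roll": 0.2,"grip": 0.8},
    {"tx": -0.1,"ty": 0.217,"tz": 0,"roll": 0.24,"grip": 0.8},
    {"tx": -0.12,"ty": 0.251,"tz": 0,"roll": 0.28,"grip": 0.8},
    {"tx": -0.142,"ty": 0.285,"tz": 0,"roll": 0.32,"grip": 0.8},
    {"tx": -0.164,"ty": 0.318,"tz": 0,"roll": 0.36,"grip": 0.8},
    {"tx": -0.188,"ty": 0.35,"tz": 0,"roll": 0.4,"grip": 0.8}
  ]
}}

```text
time: 24.05
eef_pos: [591.0, 266.1, 96.0]
tcp_rot: [-0.001, 0.932, 0.362, 0.0]
contact_force: [-0.7, 6.0, 1.2]
opening: 0.28
grip_force: 30.0
```

Call:
{"fn": "drive_tool", "kwargs": {
  "rows": [
    {"tx": -0.025,"ty": 0.031,"tz": 0,"roll": 0.04,"grip": 0.8},
    {"tx": -0.05,"ty": 0.062,"tz": 0,"roll": 0.08,"grip": 0.8},
    {"tx": -0.077,"ty": 0.092,"tz": 0,"roll": 0.12,"grip": 0.8},
    {"tx": -0.104,"ty": 0.121,"tz": 0,"roll": 0.16,"grip": 0.8},
    {"tx": -0.133,"ty": 0.149,"tz": 0,"roll": 0.2,"grip": 0.8},
    {"tx": -0.162,"ty": 0.176,"tz": 0,"roll": 0.24,"grip": 0.8},
    {"tx": -0.192,"ty": 0.202,"tz": 0,"roll": 0.28,"grip": 0.8},
    {"tx": -0.223,"ty": 0.227,"tz": 0,"roll": 0.32,"grip": 0.8},
    {"tx": -0.255,"ty": 0.251,"tz": 0,"roll": 0.36,"grip": 0.8},
    {"tx": -0.287,"ty": 0.275,"tz": 0,"roll": 0.4,"grip": 0.8}
  ]
}}

```text
time: 25.3
eef_pos: [567.6, 287.8, 95.9]
tcp_rot: [-0.001, 0.864, 0.504, 0.0]
contact_force: [-3.2, 4.2, 2.3]
opening: 0.283
grip_force: 30.0
```

Forces are low and the grip is steady, so I'll continue the arc.

Call:
{"fn": "drive_tool", "kwargs": {
  "rows": [
    {"tx": -0.033,"ty": 0.022,"tz": 0,"roll": 0.04,"grip": 0.8},
    {"tx": -0.067,"ty": 0.043,"tz": 0,"roll": 0.08,"grip": 0.8},
    {"tx": -0.101,"ty": 0.063,"tz": 0,"roll": 0.12,"grip": 0.8},
    {"tx": -0.136,"ty": 0.082,"tz": 0,"roll": 0.16,"grip": 0.8},
    {"tx": -0.172,"ty": 0.1,"tz": 0,"roll": 0.2,"grip": 0.8},
    {"tx": -0.208,"ty": 0.117,"tz": 0,"roll": 0.24,"grip": 0.8},
    {"tx": -0.245,"ty": 0.133,"tz": 0,"roll": 0.28,"grip": 0.8},
    {"tx": -0.282,"ty": 0.147,"tz": 0,"roll": 0.32,"grip": 0.8},
    {"tx": -0.32,"ty": 0.16,"tz": 0,"roll": 0.36,"grip": 0.8},
    {"tx": -0.358,"ty": 0.173,"tz": 0,"roll": 0.4,"grip": 0.8}
  ]
}}

```text
time: 26.55
eef_pos: [538.7, 301.2, 95.9]
tcp_rot: [-0.001, 0.775, 0.632, -0.0]
contact_force: [-4.0, 3.5, 2.6]
opening: 0.278
grip_force: 30.0
```

Call:
{"fn": "drive_tool", "kwargs": {
  "rows": [
    {"tx": -0.038,"ty": 0.011,"tz": 0,"roll": 0.04,"grip": 0.8},
    {"tx": -0.077,"ty": 0.021,"tz": 0,"roll": 0.08,"grip": 0.8},
    {"tx": -0.116,"ty": 0.029,"tz": 0,"roll": 0.12,"grip": 0.8},
    {"tx": -0.155,"ty": 0.036,"tz": 0,"roll": 0.16,"grip": 0.8},
    {"tx": -0.195,"ty": 0.042,"tz": 0,"roll": 0.2,"grip": 0.8},
    {"tx": -0.234,"ty": 0.047,"tz": 0,"roll": 0.24,"grip": 0.8},
    {"tx": -0.274,"ty": 0.051,"tz": 0,"roll": 0.28,"grip": 0.8},
    {"tx": -0.314,"ty": 0.053,"tz": 0,"roll": 0.32,"grip": 0.8},
    {"tx": -0.354,"ty": 0.054,"tz": 0,"roll": 0.36,"grip": 0.8},
    {"tx": -0.394,"ty": 0.054,"tz": 0,"roll": 0.4,"grip": 0.8}
  ]
}}

```text
time: 27.8
eef_pos: [507.0, 305.2, 95.9]
tcp_rot: [-0.001, 0.666, 0.746, -0.0]
contact_force: [-5.7, 1.9, 2.5]
opening: 0.28
grip_force: 30.0
```

Call:
{"fn": "drive_tool", "kwargs": {
  "rows": [
    {"tx": -0.04,"ty": -0.002,"tz": 0,"roll": 0.04,"grip": 0.8},
    {"tx": -0.08,"ty": -0.004,"tz": 0,"roll": 0.08,"grip": 0.8},
    {"tx": -0.119,"ty": -0.008,"tz": 0,"roll": 0.12,"grip": 0.8},
    {"tx": -0.159,"ty": -0.013,"tz": 0,"roll": 0.16,"grip": 0.8},
    {"tx": -0.198,"ty": -0.02,"tz": 0,"roll": 0.2,"grip": 0.8},
    {"tx": -0.237,"ty": -0.028,"tz": 0,"roll": 0.24,"grip": 0.8},
    {"tx": -0.276,"ty": -0.037,"tz": 0,"roll": 0.28,"grip": 0.8},
    {"tx": -0.315,"ty": -0.047,"tz": 0,"roll": 0.32,"grip": 0.8},
    {"tx": -0.353,"ty": -0.058,"tz": 0,"roll": 0.36,"grip": 0.8},
    {"tx": -0.391,"ty": -0.071,"tz": 0,"roll": 0.4,"grip": 0.8}
  ]
}}

```text
time: 29.05
eef_pos: [475.6, 299.3, 95.9]
tcp_rot: [-0.001, 0.541, 0.841, -0.001]
contact_force: [-6.4, 0.6, 3.7]
opening: 0.285
grip_force: 30.0
```

Run:
```python
from h import *
save('top','t5.png');s=bot.sense();print(s['joint_pos'],s['moment'])
b=cv2.imread('pics/t5.png')[150:260,165:305]
cv2.imwrite('pics/t5b.png',cv2.resize(b,None,fx=5,fy=5,interpolation=cv2.INTER_CUBIC))
```

```text
[5.00224516e-01 2.41981418e-03 1.54632247e+00 1.56430197e-03
 1.59535353e+00 7.22820701e-02] [ 0.30240938  0.54773456 -0.1840533 ]
```

View pics/t5b.png

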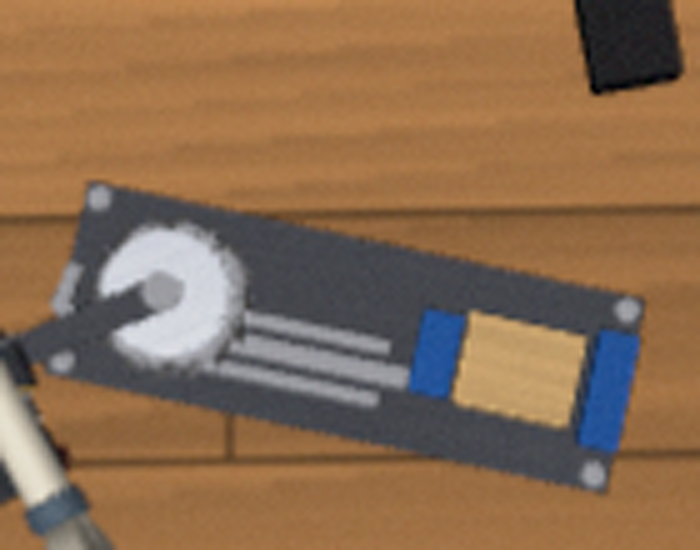

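The jaw is centred behind the block and nearly touching it, with a small gap still at the fence. About 0.45 rad remain, so I'll keep easing.

Call:
{"fn": "drive_tool", "kwargs": {
  "rows": [
    {"tx": -0.037,"ty": -0.014,"tz": 0,"roll": 0.04,"grip": 0.8},
    {"tx": -0.074,"ty": -0.029,"tz": 0,"roll": 0.08,"grip": 0.8},
    {"tx": -0.111,"ty": -0.045,"tz": 0,"roll": 0.12,"grip": 0.8},
    {"tx": -0.147,"ty": -0.062,"tz": 0,"roll": 0.16,"grip": 0.8},
    {"tx": -0.182,"ty": -0.08,"tz": 0,"roll": 0.2,"grip": 0.8},
    {"tx": -0.217,"ty": -0.1,"tz": 0,"roll": 0.24,"grip": 0.8},
    {"tx": -0.251,"ty": -0.12,"tz": 0,"roll": 0.28,"grip": 0.8},
    {"tx": -0.285,"ty": -0.142,"tz": 0,"roll": 0.32,"grip": 0.8},
    {"tx": -0.318,"ty": -0.164,"tz": 0,"roll": 0.36,"grip": 0.8},
    {"tx": -0.35,"ty": -0.188,"tz": 0,"roll": 0.4,"grip": 0.8}
  ]
}}

```text
time: 30.35
eef_pos: [447.4, 284.0, 95.9]
tcp_rot: [-0.001, 0.403, 0.915, -0.001]
contact_force: [-7.6, 0.5, 4.8]
opening: 0.281
grip_force: 30.0
```

Call:
{"fn": "drive_tool", "kwargs": {
  "rows": [
    {"tx": -0.008,"ty": -0.006,"tz": 0,"roll": 0.01,"grip": 0.8},
    {"tx": -0.016,"ty": -0.012,"tz": 0,"roll": 0.02,"grip": 0.8},
    {"tx": -0.024,"ty": -0.018,"tz": 0,"roll": 0.03,"grip": 0.8},
    {"tx": -0.031,"ty": -0.025,"tz": 0,"roll": 0.04,"grip": 0.8},
    {"tx": -0.039,"ty": -0.031,"tz": 0,"roll": 0.05,"grip": 0.8},
    {"tx": -0.046,"ty": -0.037,"tz": 0,"roll": 0.06,"grip": 0.8},
    {"tx": -0.054,"ty": -0.044,"tz": 0,"roll": 0.07,"grip": 0.8},
    {"tx": -0.062,"ty": -0.05,"tz": 0,"roll": 0.08,"grip": 0.8},
    {"tx": -0.062,"ty": -0.05,"tz": 0,"roll": 0.08,"grip": 0.8},
    {"tx": -0.062,"ty": -0.05,"tz": 0,"roll": 0.08,"grip": 0.8}
  ]
}}

```text
time: 31.6
eef_pos: [442.5, 279.9, 95.9]
tcp_rot: [-0.001, 0.375, 0.927, -0.001]
contact_force: [-7.7, -1.0, 5.4]
opening: 0.284
grip_force: 30.0
```

Call:
{"fn": "drive_tool", "kwargs": {
  "rows": [
    {"tx": -0.007,"ty": -0.007,"tz": 0,"roll": 0.01,"grip": 0.8},
    {"tx": -0.014,"ty": -0.013,"tz": 0,"roll": 0.02,"grip": 0.8},
    {"tx": -0.022,"ty": -0.02,"tz": 0,"roll": 0.03,"grip": 0.8},
    {"tx": -0.029,"ty": -0.027,"tz": 0,"roll": 0.04,"grip": 0.8},
    {"tx": -0.036,"ty": -0.034,"tz": 0,"roll": 0.05,"grip": 0.8},
    {"tx": -0.043,"ty": -0.041,"tz": 0,"roll": 0.06,"grip": 0.8},
    {"tx": -0.05,"ty": -0.048,"tz": 0,"roll": 0.07,"grip": 0.8},
    {"tx": -0.057,"ty": -0.055,"tz": 0,"roll": 0.08,"grip": 0.8},
    {"tx": -0.057,"ty": -0.055,"tz": 0,"roll": 0.08,"grip": 0.8},
    {"tx": -0.057,"ty": -0.055,"tz": 0,"roll": 0.08,"grip": 0.8}
  ]
}}

```text
time: 32.85
eef_pos: [437.8, 275.6, 95.9]
tcp_rot: [-0.002, 0.346, 0.938, -0.001]
contact_force: [-8.1, -0.0, 3.7]
opening: 0.281
grip_force: 30.0
```

Run:
```python
from h import *
save('top','t6.png');s=bot.sense();print(s['joint_pos'],s['moment'],s['contact_force'])
b=cv2.imread('pics/t6.png')[180:250,230:300]
cv2.imwrite('pics/t6b.png',cv2.resize(b,None,fx=8,fy=8,interpolation=cv2.INTER_CUBIC))
```

```text
[ 4.94954952e-01 -1.17307949e-01  1.66151029e+00  1.64771285e-03
  1.60063958e+00 -3.70170984e-01] [ 0.20094559  0.92356833 -0.22792833] [-7.9433168  -0.26488078  4.60102039]
```

View pics/t6b.png

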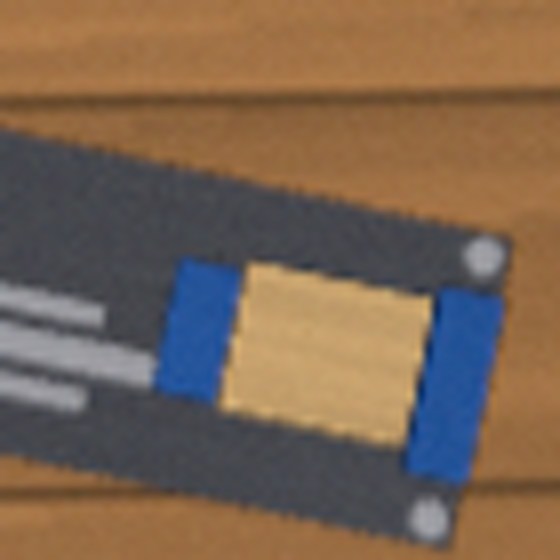

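The block now appears to touch both the jaw and the fence, but the spring still pushes. I'll take another small step.

Call:
{"fn": "drive_tool", "kwargs": {
  "rows": [
    {"tx": -0.007,"ty": -0.007,"tz": 0,"roll": 0.01,"grip": 0.8},
    {"tx": -0.013,"ty": -0.014,"tz": 0,"roll": 0.02,"grip": 0.8},
    {"tx": -0.02,"ty": -0.021,"tz": 0,"roll": 0.03,"grip": 0.8},
    {"tx": -0.027,"ty": -0.029,"tz": 0,"roll": 0.04,"grip": 0.8},
    {"tx": -0.033,"ty": -0.036,"tz": 0,"roll": 0.05,"grip": 0.8},
    {"tx": -0.04,"ty": -0.043,"tz": 0,"roll": 0.06,"grip": 0.8},
    {"tx": -0.046,"ty": -0.05,"tz": 0,"roll": 0.07,"grip": 0.8},
    {"tx": -0.052,"ty": -0.058,"tz": 0,"roll": 0.08,"grip": 0.8},
    {"tx": -0.052,"ty": -0.058,"tz": 0,"roll": 0.08,"grip": 0.8},
    {"tx": -0.052,"ty": -0.058,"tz": 0,"roll": 0.08,"grip": 0.8}
  ]
}}

```text
time: 34.15
eef_pos: [433.7, 271.4, 95.9]
tcp_rot: [-0.002, 0.316, 0.949, -0.0]
contact_force: [-7.2, 1.6, 4.3]
opening: 0.281
grip_force: 30.0
```

Call:
{"fn": "drive_tool", "kwargs": {
  "rows": [
    {"tx": -0.006,"ty": -0.007,"tz": 0,"roll": 0.01,"grip": 0.8},
    {"tx": -0.012,"ty": -0.015,"tz": 0,"roll": 0.02,"grip": 0.8},
    {"tx": -0.018,"ty": -0.022,"tz": 0,"roll": 0.03,"grip": 0.8},
    {"tx": -0.024,"ty": -0.03,"tz": 0,"roll": 0.04,"grip": 0.8},
    {"tx": -0.03,"ty": -0.037,"tz": 0,"roll": 0.05,"grip": 0.8},
    {"tx": -0.036,"ty": -0.045,"tz": 0,"roll": 0.06,"grip": 0.8},
    {"tx": -0.042,"ty": -0.053,"tz": 0,"roll": 0.07,"grip": 0.8},
    {"tx": -0.048,"ty": -0.06,"tz": 0,"roll": 0.08,"grip": 0.8},
    {"tx": -0.048,"ty": -0.06,"tz": 0,"roll": 0.08,"grip": 0.8},
    {"tx": -0.048,"ty": -0.06,"tz": 0,"roll": 0.08,"grip": 0.8}
  ]
}}

```text
time: 35.4
eef_pos: [432.8, 269.5, 95.9]
tcp_rot: [0.001, 0.286, 0.958, 0.004]
contact_force: [7.4, 15.5, -4.9]
opening: 0.274
grip_force: 30.0
```

The crank now resists at about 17 N, so the jaw is home on the block. I'll relax slightly, open gently and lift away.

Call:
{"fn": "drive_tool", "kwargs": {
  "rows": [
    {"tx": 0.012,"ty": 0.015,"tz": 0,"roll": -0.02,"grip": 0.8},
    {"tx": 0.024,"ty": 0.03,"tz": 0,"roll": -0.04,"grip": 0.8},
    {"tx": 0.024,"ty": 0.03,"tz": 0,"roll": -0.04,"grip": 0.8},
    {"tx": 0.024,"ty": 0.03,"tz": 0,"roll": -0.04,"grip": 0.68},
    {"tx": 0.024,"ty": 0.03,"tz": 0,"roll": -0.04,"grip": 0.62},
    {"tx": 0.024,"ty": 0.03,"tz": 0,"roll": -0.04,"grip": 0.55},
    {"tx": 0.024,"ty": 0.03,"tz": 0,"roll": -0.04,"grip": 0.45},
    {"tx": 0.024,"ty": 0.03,"tz": 0,"roll": -0.04,"grip": 0.3},
    {"tx": 0.024,"ty": 0.03,"tz": 0,"roll": -0.04,"grip": 0.2},
    {"tx": 0.024,"ty": 0.03,"tz": 0,"roll": -0.04,"grip": 0.2}
  ]
}}

```text
time: 36.65
eef_pos: [433.2, 268.2, 95.2]
tcp_rot: [-0.0, 0.301, 0.954, -0.0]
contact_force: [-0.2, 0.3, -0.2]
opening: 0.796
grip_force: 0.0
```

Call:
{"fn": "drive_tool", "kwargs": {
  "rows": [
    {"tx": 0,"ty": 0,"tz": 0.05,"roll": 0,"grip": 0.2},
    {"tx": 0,"ty": 0,"tz": 0.15,"roll": 0,"grip": 0.2},
    {"tx": 0,"ty": 0,"tz": 0.27,"roll": 0,"grip": 0.2},
    {"tx": 0,"ty": 0,"tz": 0.4,"roll": 0,"grip": 0.2},
    {"tx": 0,"ty": 0,"tz": 0.53,"roll": 0,"grip": 0.2},
    {"tx": 0,"ty": 0,"tz": 0.66,"roll": 0,"grip": 0.2},
    {"tx": 0,"ty": 0,"tz": 0.8,"roll": 0,"grip": 0.2},
    {"tx": 0,"ty": 0,"tz": 0.92,"roll": 0,"grip": 0.2},
    {"tx": 0,"ty": 0,"tz": 1,"roll": 0,"grip": 0.2},
    {"tx": 0,"ty": 0,"tz": 1,"roll": 0,"grip": 0.2}
  ]
}}

```text
time: 37.9
eef_pos: [433.7, 268.5, 176.0]
tcp_rot: [0.0, 0.301, 0.954, 0.0]
contact_force: [0.4, 0.6, -0.4]
opening: 0.801
grip_force: 0.0
```

Run:
```python
from h import *
save('wrist','w7.png');save('top','t7.png');save('scene','s7.png');s=bot.sense();print(s['eef_pos'],s['contact_force'])
a=cv2.imread('pics/w7.png');b=cv2.imread('pics/t7.png')[180:250,230:300];d=cv2.imread('pics/s7.png')[150:220,200:350]
A=np.zeros((600,800,3),np.uint8);A[:384,:512]=a
A[:280,512:792]=cv2.resize(b,None,fx=4,fy=4,interpolation=cv2.INTER_CUBIC)
A[384:594,:450]=cv2.resize(d,None,fx=3,fy=3,interpolation=cv2.INTER_CUBIC)
cv2.imwrite('pics/f7.png',A)
```

```text
[433.32782097 268.33503742 174.91200652] [-0.62233005 -0.02580881 -0.39731601]
```

View pics/f7.png

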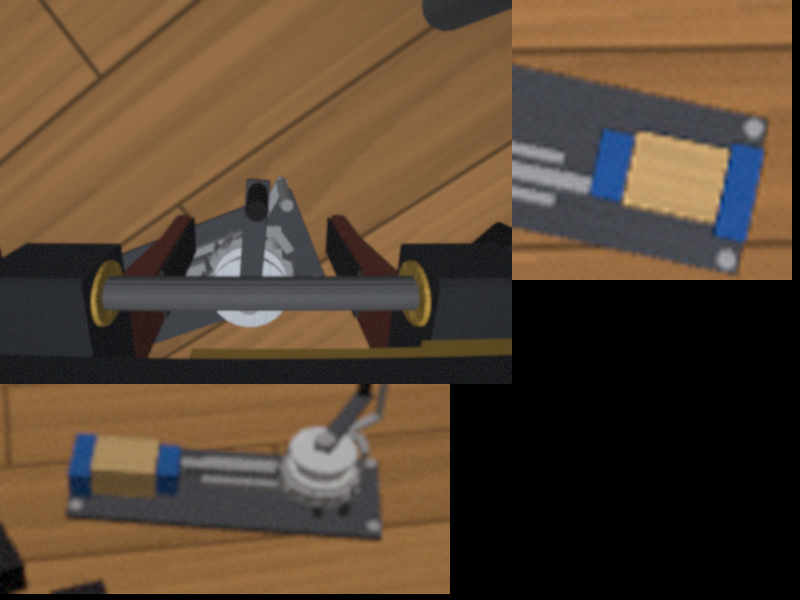

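The block is held between the jaw and the fence, the crank and pawl are released, and the gripper is clear of everything. I'm handing the job in.

```bash
python3 -c "
from cell import bot
print(bot.close_job())"
```

```text
the job is handed in; nothing more can be done
None
```

The job is handed in at about 38 s: the jaw grips the block, centred, against the fence; the drum was eased back under control, and the crank and pawl are released. I don't have the judge's result.

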